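Gauge the grain mill's bearing bush with a go / no-go plug gauge

TASK

Check the bore of the grain mill's brass bearing bush with the double-ended plug gauge from the wooden rest: push the go end (green band) in until the handle's shoulder seats on the bush, and hold a light push there for a second; then pull it out, turn the gauge round and offer the no-go end (red band) squarely and centred to the mouth of the same bore, with a light push for a second, to confirm that it will not go in. A light push is 5 to 10 N, and gauge and mill must never press on each other with more than 25 N. Then lay the gauge back in the notches of its rest, either way round, let go, and leave the other things where they stand.

Things in the scene. Friction and masses are not known exactly. Their poses are not given: they have to be found in the camera images.
- gauge_center (a point): Centre of the plug gauge, lying level in its rest. Handle: dark wooden square bar 32 x 32 mm, 80 mm long, rounded long edges; grip it at the middle across its flat y sides. x runs along the gauge to the go end, z up. Flat handle ends (shoulders) at x = +-40 mm, a steel plug standing out centrally from each. Mass about 0.22 kg.
- go_tip (a point): Centre of the end face of the go plug, 74 mm along +x from gauge_center; axes as gauge_center. The go plug is 22 mm in diameter, 34 mm long from the shoulder, its nose tapered to 18 mm over the last 2.5 mm. A green band goes round the handle beside it.
- nogo_tip (a point): Centre of the end face of the no-go plug, 58 mm along -x from gauge_center; axes as gauge_center. The no-go plug is 27 mm in diameter, 18 mm long from the shoulder, its nose tapered to 24 mm over the last 1.5 mm. A red band goes round the handle beside it.
- bore_mouth (a point): Point on the bore's axis, 80 mm above the worktop. x points straight into the bore, level; z up. The bush was pressed in by hand: its flat brass face stands somewhere from 0 to 5 mm in front of this point (x = 0 to -5 mm), different each time and not shown by this point: feel for it. The go plug seats with its tip 34 mm behind the face; the no-go stops with its tip within 3 mm of the face.
- mill: Green grain-mill housing, fixed, hopper and crank removed; rigid, so force climbs steeply on contact. Origin under bore_mouth, same axes. Square brass bush 52 x 52 mm does not yield; its round through-bore is 24 mm, 60 mm deep, 2 mm chamfer (go plug: 1 mm clearance all round). Top 26 mm above the bore axis, 41 mm at the steel ring 100 mm behind. Foot plate 100 mm wide, 12 mm thick, 3 mm in front of bore_mouth.
- gauge: The plug gauge itself; origin under the handle's middle, 16 mm below gauge_center, same axes.
- rest_seat (a point): Where gauge_center belongs when the gauge lies in its wooden rest: 36 mm above the worktop, midway between the rest's two notched cheeks. x is the direction in which the gauge lies (either way round), z up. Cheeks at x = -30 and +30 mm, 10 mm thick, 50 mm clear between them. Notch floors 16 mm below this point, notches 42 mm wide, their sides end 2 mm below it.
- rest: Small wooden rest for the gauge, fixed to the worktop; base plate 84 x 70 x 6 mm with two notched cheeks, 34 mm tall over all. Origin on the worktop under rest_seat, same axes.
- pepper: Bystander: wooden pepper mill, 58 mm diameter, 165 mm tall; origin under its centre. Leave alone.
- salt: Bystander: glass salt shaker with grey cap, 44 mm diameter, 90 mm tall; origin under its centre. Leave alone.
- tuna: Bystander: low round food tin, 87 mm diameter, 40 mm tall; origin under its centre. Leave alone.
- cup: Bystander: striped espresso cup, 60 mm diameter, 49 mm tall, with handle; origin under its centre. Leave alone.

How it is judged:
On the way, in this order (a step that is already met when the one before it is completed fails the run):
1. the go plug is in the bore down to its shoulder (tip at least 28 mm past bore_mouth) and pressed home with 4 to 12 N for half a second (x of go_tip in the frame of bore_mouth above 0.028 m and y of go_tip in the frame of bore_mouth between -0.004 and 0.004 m and z of go_tip in the frame of bore_mouth between -0.004 and 0.004 m and contact force between gauge and mill between 4 and 12 N), for 0.5 s.
2. the no-go plug's end stands at the bore mouth, centred within 3 mm and square within 0.1 rad, pressed on with 4 to 12 N for half a second, and does not enter (x of nogo_tip in the frame of bore_mouth between -0.0065 and 0.0035 m and y of nogo_tip in the frame of bore_mouth between -0.003 and 0.003 m and z of nogo_tip in the frame of bore_mouth between -0.003 and 0.003 m and angle between the x axis of gauge_center and the x axis of bore_mouth, either way round below 0.1 rad and contact force between gauge and mill between 4 and 12 N), for 0.5 s.
At the end, for the whole second after the job is handed in: The gauge lies at rest in both notches of its rest, either way round: its centre within 15 mm of the seat horizontally and 3 mm in height, its axis within 0.25 rad of the rest's (horizontal distance between gauge_center and rest_seat below 0.015 m and z of gauge_center in the frame of rest_seat between -0.003 and 0.003 m and angle between the x axis of gauge_center and the x axis of rest_seat, either way round below 0.25 rad and linear speed of gauge below 0.02 m/s); the robot touches nothing.
It fails at once if gauge and mill press on each other with more than 25 N (contact force between gauge and mill above 25 N).
It fails at once if a bystander is moved by more than 20 mm (distance of any of pepper, salt, tuna, cup from where it was at the start of the episode above 0.02 m).
It also fails if it takes over 72 s, if anything falls off the work surface, if the arm or the gripper's body presses on something with over 40 N, if the wrist force passes 120 N, or if a joint passes its speed limit or range.

ROBOT

A 6-joint arm with a two-finger parallel gripper is mounted at the origin on a cart in front of the work surface, level with it; the furniture and walls round the work are solid. World frame = base frame: x ahead of the robot, y to its left, z up, the work surface at z = 0. Lengths are in m, angles in rad, forces in N, time in s.
With the tool pointing down it reaches from about 0.35 to 0.8 m from the base axis. Payload 7.3 kg.
Tool frame: the origin (TCP) lies midway between the tips of the shut fingers; the grasp point (between the pads) lies 19 mm behind it; z points along the fingers, y is the line along which they close (so a half turn about z gives the same grasp; the last joint's range is limited). The gripper opens to 85 mm and grips with 20 to 120 N. Pads are 22 mm wide; open, the fingers measure 114 mm over their backs; the gripper's body (76 mm by 85 mm) begins 54 mm behind the grasp point. The pads swing forward as they close: fully open they stand 13 mm farther back than shut.
Start: joints at [0.988, 0.342, 1.524, -0, 1.275, -0.146], TCP at [0.222, 0.476, 0.231] pointing down, gripper open.
Joint ranges: [-2.53, 2.53], [-0.77, 2.02], [0.04, 2.7], [-1, 4.14], [0.28, 2.66], [-3.11, 3.11]. Speed limits (rad/s): [2.57, 2.57, 3.14, 3.14, 3.14, 3.14].

INTERFACE

Orientations are given as a rotation vector (axis times angle).
In Python, from workcell import bot gives the robot as it stands. The module is installed in compiled form; this text tells all that it offers.
- The arm moves only by the shell command python3 -m inch 'ROWS' [FORCE]. ROWS is JSON, a list of rows, each a list of 3 entries, a list of its own where there are three numbers: the shift along the tool's x, y, z in cm, then the turn, a rotation vector about the tool's x, y, z in rad, then the finger opening in cm, from 0 to 8.54. A call has 1 to 5 rows; each row shifts and turns the commanded pose from where the row before left it, along the tool's axes as they then stand; what a row does not reach is not made up. A row lasts 1/12 s, in which the tool goes at most 41.7 mm and 7.16 degrees, less where a joint would pass 70% of its speed; a pose out of reach is approached as far as the arm can. A call is refused whole if a number of a shift passes 4.17 or a number of a turn 0.125, either way. A call with a gripper value outside its range is refused whole. The fingers move at their own pace and stop on an object; FORCE is the grip in N (left out, the last holds). Time passes only in rows, so rows that do not move let the fingers close. It gives the time, the measured TCP pose, the force, the opening and the grip force at its end, in the units of the state.
- bot.state(): the state, without advancing time (a new reading comes with each control period).
- bot.snapshot(name): name is "scene" or "top" or "wrist"; returns (picture, depth): 420x560x3 uint8, blue, green, red; 420x560 float32, m along the optical axis (not along the pixel's ray), 0 where there is no reading.
- bot.camera_model(name): a dict with "fovy" (degrees; the focal length in pixels is half the picture's height over the tangent of half this angle, whatever the lens; pixels are square), "cx", "cy" (the principal point, pixels), "dist" ([k1, k2, p1, p2, k3] as OpenCV has them; the pictures are not rectified), "rvec" (rotation vector, rad) and "tvec" (3), from world to camera coordinates, as OpenCV has them; the wrist camera has in their place "mount" (4x4, takes a point from camera to tool coordinates, whose origin is the TCP and whose axes are the flange's). Camera axes: x right, y down, z forward; pixel columns grow to the right and rows downward; lengths in m; the calibration is good to about 2 mm. A picture is of the moment at which its call begins: read the wrist's pose just before it. camera_model takes no time and is no camera call.
- bot.job_done(): hands the job in; it is judged then, once.
Trained networks look in the newest picture that a camera, given by its name, has taken for a name from the list of things; names that differ only in an ending like _2 or _b are one class to them, and where a whole thing is asked for, a point or a joint stands for the part that bears it (a point fixed in the world has none). Each returns a list of dicts, best first, with "p" (0 to 1); they miss things now and then, are a little off and sometimes report something else, mostly with a low value. They report only what shows in the picture. A call takes as long as a camera call.
- bot.cut_out(label, camera): "mask" (420x560 bool, what is visible of it) and "bbox" ([left, top, right, bottom] in pixels, round what is visible of it).
The state is a dict: "time_s": time; "joint_positions": joint angles; "qvel": joint speeds; "effort": joint torques, N m; "tcp_pos": TCP position; "eef_rot": TCP orientation; "wrist_force": force on the tool from outside, world axes, zero at the start; "torque": the same for the moment, N m; "width": opening from 0.0 (shut) to 1.0 (fully open); "finger_force": force on a finger pad.
Only numpy, scipy, OpenCV 4.12 (cv2) and the standard library are available. Lean on these libraries where they do the work, as an engineer would, in place of code of your own. Each camera call takes 0.05 s, during which the arm holds its last target. There are 200 camera calls.

## Working session

There is one attempt and no reset: what is moved stays moved. The work goes in short steps, Python scripts to look and compute and a shell command to move; the robot and the scene stay as the last step left them, time stands still between calls to the robot, and variables do not carry over. Pictures are saved under pics/ and viewed, at most 10 in all, crops included, and the job is handed in when it is done.

```bash
mkdir -p pics; cat > h.py <<'E'
import numpy as np, cv2
from workcell import bot
from scipy.spatial.transform import Rotation as R
def K(m):
    f=210/np.tan(np.radians(m['fovy'])/2); return np.array([[f,0,m['cx']],[0,f,m['cy']],[0,0,1.]])
def T_wc(name,st=None):
    m=bot.camera_model(name)
    if 'mount' in m:
        T=np.eye(4);T[:3,:3]=R.from_rotvec(st['eef_rot']).as_matrix();T[:3,3]=st['tcp_pos'];return T@np.array(m['mount'])
    T=np.eye(4);Rm=R.from_rotvec(np.ravel(m['rvec'])).as_matrix();T[:3,:3]=Rm.T;T[:3,3]=-Rm.T@np.ravel(m['tvec']);return T
def cloud(name,depth,st=None):
    m=bot.camera_model(name);h,w=depth.shape
    u,v=np.meshgrid(np.arange(w),np.arange(h))
    p=cv2.undistortPoints(np.stack([u,v],-1).reshape(-1,1,2).astype(float),K(m),np.array(m['dist'])).reshape(h,w,2)
    P=np.dstack([p*depth[...,None],depth]);T=T_wc(name,st)
    P=P@T[:3,:3].T+T[:3,3];P[depth==0]=np.nan;return P
def proj(name,X,st=None):
    m=bot.camera_model(name);T=np.linalg.inv(T_wc(name,st))
    return cv2.projectPoints(np.atleast_2d(X).astype(float),cv2.Rodrigues(T[:3,:3])[0],T[:3,3],K(m),np.array(m['dist']))[0].reshape(-1,2)
E
python3 - <<'E'
from h import *
st=bot.state();print({k:np.round(v,3).tolist() for k,v in st.items()})
ims=[]
for n in ['scene','top']:
    im,d=bot.snapshot(n);ims.append(im);P=cloud(n,d);np.savez(f'{n}.npz',im=im,P=P)
    for l in ['gauge','mill','rest','pepper','salt','tuna','cup']:
        for o in bot.cut_out(l,n)[:1]:
            Q=P[o['mask']];Q=Q[~np.isnan(Q[:,0])]
            print(n,l,round(o['p'],2),np.round(o['bbox']).tolist(),np.round(np.median(Q,0),3),np.round(np.percentile(Q,2,axis=0),3),np.round(np.percentile(Q,98,axis=0),3))
cv2.imwrite('pics/scene.png',ims[0]);cv2.imwrite('pics/top.png',ims[1])
E
```

```text
{'time_s': 0.0, 'joint_positions': [0.988, 0.343, 1.525, -0.0, 1.275, -0.146], 'qvel': [-0.001, -0.002, -0.0, -0.0, -0.001, 0.0], 'effort': [-0.001, -43.368, -24.601, -0.0, 0.008, -0.0], 'tcp_pos': [0.222, 0.475, 0.231], 'eef_rot': [-0.681, -3.066, 0.002], 'wrist_force': [0.591, 0.557, 0.085], 'torque': [0.025, -0.037, 0.006], 'finger_force': 0.0, 'width': 1.0}
scene gauge 0.63 [283.0, 241.0, 312.0, 264.0] [ 0.451 -0.219  0.047] [ 0.441 -0.27   0.004] [ 0.488 -0.141  0.054]
scene mill 0.67 [232.0, 152.0, 267.0, 191.0] [0.598 0.269 0.076] [0.559 0.235 0.007] [0.682 0.318 0.114]
scene rest 0.76 [282.0, 254.0, 309.0, 271.0] [ 0.434 -0.209  0.008] [ 0.423 -0.253  0.001] [ 0.457 -0.179  0.035]
scene pepper 0.81 [393.0, 265.0, 424.0, 320.0] [ 0.541 -0.566  0.077] [ 0.531 -0.584 -0.126] [ 0.873 -0.389  0.156]
scene salt 0.89 [328.0, 262.0, 345.0, 293.0] [ 0.456 -0.384  0.048] [ 0.445 -0.396 -0.001] [ 0.482 -0.329  0.089]
scene tuna 0.69 [186.0, 170.0, 208.0, 185.0] [0.462 0.442 0.033] [0.426 0.416 0.005] [0.505 0.5   0.041]
scene cup 0.67 [350.0, 294.0, 371.0, 320.0] [ 0.453 -0.491  0.034] [ 0.424 -0.533  0.   ] [ 0.481 -0.46   0.05 ]
top gauge 0.7 [309.0, 221.0, 345.0, 235.0] [ 0.457 -0.21   0.05 ] [ 0.442 -0.267  0.033] [ 0.473 -0.147  0.058]
top mill 0.91 [179.0, 160.0, 216.0, 196.0] [0.614 0.282 0.102] [0.559 0.236 0.004] [0.679 0.334 0.119]
top rest 0.47 [320.0, 215.0, 340.0, 237.0] [ 0.442 -0.211  0.007] [ 0.42  -0.251 -0.005] [ 0.494 -0.169  0.05 ]
top pepper 0.89 [411.0, 198.0, 434.0, 211.0] [ 0.553 -0.541  0.126] [ 0.533 -0.571  0.001] [ 0.585 -0.529  0.16 ]
top salt 0.47 [366.0, 221.0, 377.0, 234.0] [ 0.464 -0.369  0.078] [ 0.447 -0.408 -0.001] [ 0.484 -0.354  0.094]
top tuna 0.57 [138.0, 208.0, 163.0, 231.0] [0.466 0.458 0.036] [0.427 0.421 0.006] [0.505 0.5   0.045]
top cup 0.8 [392.0, 223.0, 416.0, 238.0] [ 0.447 -0.496  0.02 ] [ 0.424 -0.529 -0.003] [ 0.476 -0.458  0.052]
```

View pics/scene.png

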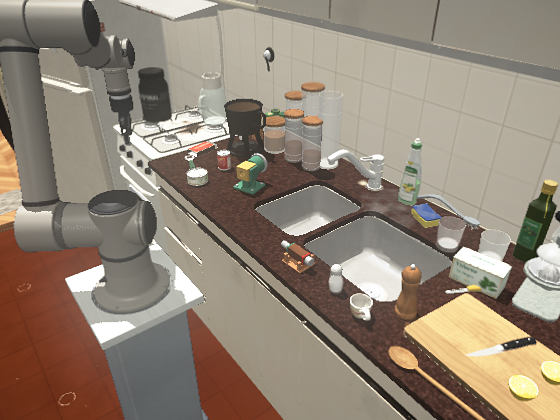

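View pics/top.png

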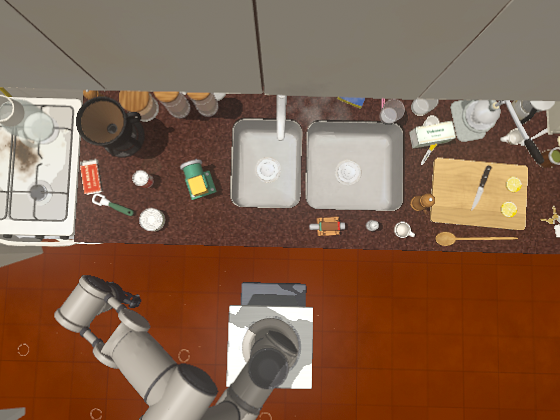

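The scene picture shows the mill at about (250,172) with its brass bush facing the robot, and the gauge in its rest at about (297,253). The top picture shows the mill at (198,180), and the gauge at (327,227) with the green end to the left (+y) and red to the right. The bystanders are well clear of both.

```bash
python3 - <<'E'
from h import *
print(np.round(bot.camera_model('wrist')['mount'],3), bot.camera_model('wrist')['fovy'])
for n in ['top','scene']:
    z=np.load(n+'.npz');P=z['P'];im=cv2.cvtColor(z['im'],cv2.COLOR_BGR2HSV)
    box=(abs(P[...,0]-.6)<.14)&(abs(P[...,1]-.27)<.12)&(P[...,2]>.02)
    br=box&(im[...,0]>18)&(im[...,0]<35)&(im[...,1]>120)
    Q=P[br];print(n,len(Q),np.round(Q.min(0),3),np.round(Q.max(0),3))
    t=Q[Q[:,2]>.098] if n=='top' else Q
    r=cv2.minAreaRect((t[:,:2]*1000).astype(np.float32));print(r)
    g=box&(im[...,0]>60)&(im[...,0]<95)&(im[...,1]>80);G=P[g&(P[...,2]>.05)]
    print(cv2.minAreaRect((G[:,:2]*1000).astype(np.float32)),G[:,2].max())
E
```

```text
[[-0.001 -0.957 -0.29   0.074]
 [ 1.    -0.    -0.001 -0.   ]
 [ 0.    -0.29   0.957 -0.142]
 [ 0.     0.     0.     1.   ]] 60.577434654622586
top 276 [0.559 0.247 0.058] [0.631 0.316 0.113]
((594.21484375, 281.3002014160156), (62.485076904296875, 54.27031326293945), 19.740358352661133)
((621.0324096679688, 291.67791748046875), (95.77753448486328, 71.02110290527344), 20.66392707824707) 0.1229332108629122
scene 118 [0.556 0.243 0.056] [0.634 0.306 0.11 ]
((596.8020629882812, 274.284912109375), (76.64949798583984, 56.369869232177734), 8.680984497070312)
((624.6483154296875, 280.7375793457031), (98.83255767822266, 48.81662368774414), 24.364917755126953) 0.11671392783780266
```

```bash
cat >> h.py <<'E'
from scipy.linalg import logm,expm
def cur():
    st=bot.state();T=np.eye(4);T[:3,:3]=R.from_rotvec(st['eef_rot']).as_matrix();T[:3,3]=st['tcp_pos'];return T
def plan(Tt,N=None,T0=None):
    T0=cur() if T0 is None else T0
    M=np.linalg.inv(T0)@Tt;a=np.linalg.norm(R.from_matrix(M[:3,:3]).as_rotvec());d=np.linalg.norm(M[:3,3])
    N=N or int(max(np.ceil(a/.12),np.ceil(d/.036),1))
    S=expm(np.real(logm(M))/N)
    print('rows',N,'shift cm',np.round(S[:3,3]*100,3),'turn',np.round(R.from_matrix(S[:3,:3]).as_rotvec(),4));return Tt
def down(psi,p):
    c,s=np.cos(psi),np.sin(psi);T=np.eye(4);T[:3,:3]=[[c,s,0],[s,-c,0],[0,0,-1]];T[:3,3]=p;return T
E
python3 - <<'E'
from h import *
b=.36;m=np.array([.565,.270,.08]);x=np.array([np.cos(b),np.sin(b),0]);
c=m-x*.17+[0,0,.15]
z=m+[0,0,.01]-c;z/=np.linalg.norm(z);xx=np.cross(z,[0,0,1]);xx/=np.linalg.norm(xx);y=np.cross(z,xx)
C=np.eye(4);C[:3,:3]=np.c_[xx,y,z];C[:3,3]=c
T=C@np.linalg.inv(np.array(bot.camera_model('wrist')['mount']));print(np.round(T,3));plan(T)
E
```

```text
[[ 0.36   0.352  0.864  0.502]
 [ 0.136 -0.936  0.325  0.246]
 [ 0.923  0.001 -0.385  0.107]
 [ 0.     0.     0.     1.   ]]
rows 21 shift cm [-1.763  1.191  0.078] turn [-0.0639  0.0268  0.0958]
```

```bash
python3 - <<'E'
from h import *
b=.36;m=np.array([.565,.270,.08]);x=np.array([np.cos(b),np.sin(b),0]);
for f,h in [(.17,.15),(.15,.20),(.12,.20)]:
    c=m-x*f+[0,0,h]
    z=m+[0,0,.01]-c;z/=np.linalg.norm(z);xx=-np.cross(z,[0,0,1]);xx/=np.linalg.norm(xx);y=np.cross(z,xx)
    C=np.eye(4);C[:3,:3]=np.c_[xx,y,z];C[:3,3]=c
    T=C@np.linalg.inv(np.array(bot.camera_model('wrist')['mount']));print(np.round(T,3), (T[:3,3]-m)@x);plan(T)
E
```

```text
[[-0.779 -0.353  0.519  0.537]
 [-0.294  0.936  0.196  0.26 ]
 [-0.554  0.    -0.832  0.153]
 [ 0.     0.     0.     1.   ]] -0.02951729122713066
rows 11 shift cm [-2.843 -1.841  1.455] turn [-0.0213 -0.0505 -0.0704]
[[-0.871 -0.353  0.342  0.538]
 [-0.328  0.936  0.129  0.26 ]
 [-0.365  0.    -0.931  0.175]
 [ 0.     0.     0.     1.   ]] -0.02910864833222481
rows 11 shift cm [-2.979 -1.812  0.992] turn [-0.0136 -0.0322 -0.0716]
[[-0.902 -0.353  0.249  0.555]
 [-0.34   0.936  0.094  0.267]
 [-0.266  0.    -0.964  0.163]
 [ 0.     0.     0.     1.   ]] -0.010816704967676399
rows 12 shift cm [-2.886 -1.603  0.908] turn [-0.009  -0.0212 -0.066 ]
```

```bash
R='[-2.84,-1.84,1.46],[-0.021,-0.05,-0.07],8.5'
python3 -m inch '[[[-2.84,-1.84,1.46],[-0.021,-0.05,-0.07],8.5],[[-2.84,-1.84,1.46],[-0.021,-0.05,-0.07],8.5],[[-2.84,-1.84,1.46],[-0.021,-0.05,-0.07],8.5],[[-2.84,-1.84,1.46],[-0.021,-0.05,-0.07],8.5],[[-2.84,-1.84,1.46],[-0.021,-0.05,-0.07],8.5]]'
python3 -m inch '[[[-2.84,-1.84,1.46],[-0.021,-0.05,-0.07],8.5],[[-2.84,-1.84,1.46],[-0.021,-0.05,-0.07],8.5],[[-2.84,-1.84,1.46],[-0.021,-0.05,-0.07],8.5],[[-2.84,-1.84,1.46],[-0.021,-0.05,-0.07],8.5],[[-2.84,-1.84,1.46],[-0.021,-0.05,-0.07],8.5]]'
python3 -m inch '[[[-2.84,-1.84,1.46],[-0.021,-0.05,-0.07],8.5],[[0,0,0],[0,0,0],8.5],[[0,0,0],[0,0,0],8.5],[[0,0,0],[0,0,0],8.5]]'
cat > look.py <<'E'
from h import *
import sys
st=bot.state();im,d=bot.snapshot('wrist');P=cloud('wrist',d,st)
np.savez(sys.argv[1]+'.npz',im=im,P=P,d=d,rot=st['eef_rot'],tcp=st['tcp_pos']);cv2.imwrite('pics/'+sys.argv[1]+'.png',im)
for l in sys.argv[2:]:
    for o in bot.cut_out(l,'wrist')[:1]:
        Q=P[o['mask']];print(l,round(o['p'],2),np.round(o['bbox']),np.round(np.nanmedian(Q,0),4));np.save(sys.argv[1]+'_'+l,o['mask'])
print(st['time_s'],np.round(st['tcp_pos'],4),np.round(st['joint_positions'],3),np.round(st['wrist_force'],2))
E
python3 look.py w1 mill
```

```text
time_s: 1.22
tcp_pos: [0.3376, 0.3461, 0.1704]
eef_rot: [0.115, 2.871, 0.07]
wrist_force: [-0.2, 0.6, -0.0]
width: 0.993
finger_force: 0.0
time_s: 1.63
tcp_pos: [0.4949, 0.2693, 0.1494]
eef_rot: [-0.351, 2.602, 0.125]
wrist_force: [-0.7, 1.1, -0.5]
width: 0.996
finger_force: 0.0
time_s: 1.97
tcp_pos: [0.5153, 0.2662, 0.1508]
eef_rot: [-0.405, 2.569, 0.137]
wrist_force: [-0.6, 0.2, 0.2]
width: 0.996
finger_force: 0.0
mill 0.57 [204. 149. 326. 349.] [0.5823 0.2823 0.0854]
1.9667 [0.5153 0.2662 0.1508] [ 3.450e-01  3.160e-01  1.976e+00  1.000e-03  3.030e-01 -1.540e+00] [-0.59  0.17  0.22]
```

View pics/w1.png

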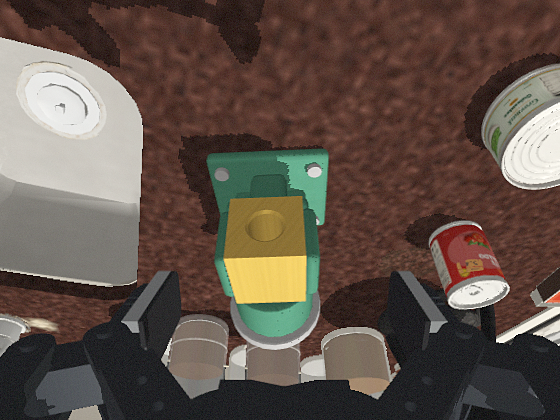

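The upside-down wrist view shows the brass face with the bore at (266,226), and the bush top below it at about (268,278).

```bash
python3 - <<'E'
from h import *
z=np.load('w1.npz');im=z['im'];P=z['P'];hsv=cv2.cvtColor(im,cv2.COLOR_BGR2HSV)
br=(hsv[...,0]>15)&(hsv[...,0]<35)&(hsv[...,1]>120)
br[:190]=0;br[310:]=0;br[:,:215]=0;br[:,320:]=0
gy,gx=np.where(br);Q=P[br]
b=.36
def axes(b): return np.array([np.cos(b),np.sin(b),0]),np.array([-np.sin(b),np.cos(b),0])
# front face via iterative plane fit
top=br&(P[...,2]>.098)&(np.indices(br.shape)[0]>262)
fr=br&(P[...,2]<.102)&(np.indices(br.shape)[0]<250)
def plane(M):
    A=P[M];A=A[~np.isnan(A[:,0])]
    for i in range(8):
        c=A.mean(0);n=np.linalg.svd(A-c)[2][2];r=P[M]-c;e=abs(r@n);A=P[M][e<(.004 if i<4 else .002)]
    return c,n,len(A)
ct,nt,k=plane(top);print('top',ct,nt,k)
cf,nf,k=plane(fr);nf*=np.sign(nf[0]);print('face',np.round(cf,4),np.round(nf,3),k,'yaw',np.arctan2(nf[1],nf[0]))
# intersect rays with the face plane for pixels
st=dict(eef_rot=z['rot'],tcp_pos=z['tcp']);m=bot.camera_model('wrist');T=T_wc('wrist',st)
def onplane(uv,c,n):
    p=cv2.undistortPoints(np.array(uv,float).reshape(-1,1,2),K(m),np.array(m['dist'])).reshape(-1,2)
    d=np.c_[p,np.ones(len(p))]@T[:3,:3].T;o=T[:3,3];s=((c-o)@n)/(d@n);return o+d*s[:,None]
# outline of brass, hole
msk=br.astype(np.uint8)*255;msk=cv2.morphologyEx(msk,cv2.MORPH_CLOSE,np.ones((3,3)))
cs=max(cv2.findContours(msk,cv2.RETR_EXTERNAL,cv2.CHAIN_APPROX_NONE)[0],key=cv2.contourArea)[:,0]
for n_ in ['face','top']:
  rows=range(206,246,4) if n_=='face' else range(262,298,4)
  L=[];Rr=[]
  for r in rows:
    s=cs[cs[:,1]==r];L.append([s[:,0].min(),r]);Rr.append([s[:,0].max(),r])
  c,n=(cf,nf) if n_=='face' else (ct,nt)
  L=onplane(L,c,n);Rr=onplane(Rr,c,n)
  for E in (L,Rr): print(n_,np.round(E.mean(0),4),np.round(np.linalg.svd(E-E.mean(0))[2][0],3))
  print(' mid',np.round((L.mean(0)+Rr.mean(0))/2,4),'width',np.linalg.norm(L.mean(0)-Rr.mean(0)))
cv2.imwrite('pics/w1c.png',cv2.resize(im[190:310,205:330],None,fx=5,fy=5,interpolation=cv2.INTER_CUBIC))
# hole edge by gray
c2=onplane([[266,226],[266,210],[266,242]],cf,nf);print(np.round(c2,4))
E
```

```text
top [0.59550223 0.28121673 0.10568611] [ 2.00149028e-03  1.88104463e-04 -9.99997979e-01] 2947
face [0.5664 0.2709 0.0776] [0.937 0.349 0.001] 3223 yaw 0.35677587518773496
face [0.5754 0.2466 0.0774] [-0.001 -0.001  1.   ]
face [0.5575 0.2946 0.0799] [-0.004  0.007  1.   ]
 mid [0.5665 0.2706 0.0787] width 0.051274257932925185
top [0.5981 0.2551 0.1057] [0.937 0.348 0.002]
top [0.5834 0.3044 0.1057] [0.935 0.354 0.002]
 mid [0.5908 0.2798 0.1057] width 0.05139281440538751
[[0.5662 0.2713 0.0807]
 [0.5663 0.2711 0.0663]
 [0.5661 0.2715 0.0941]]
```

View pics/w1c.png

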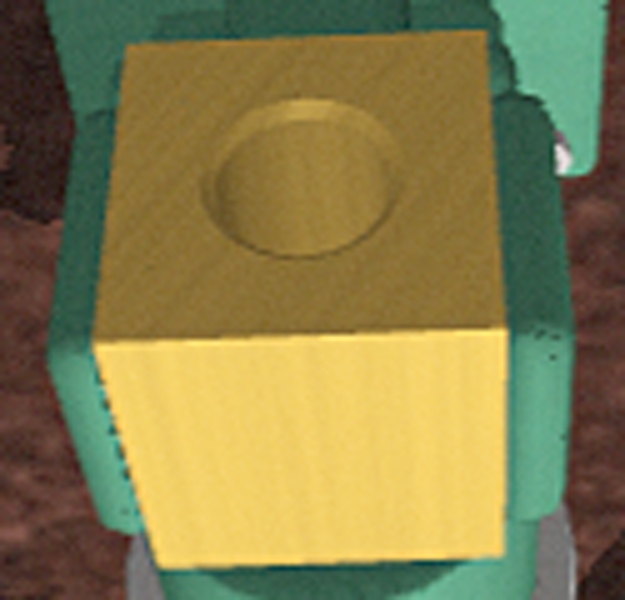

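The crop shows the bore rim centred at about (265.4,225.5) in the full picture; the face is planar and at yaw 0.357. I'll go on to the rest.

```bash
python3 - <<'E'
from h import *
z=np.load('top.npz');
T=plan(down(1.57,[.457,-.207,.20]))
E
```

```text
rows 17 shift cm [-1.542 -2.855 -0.155] turn [0.031  0.021  0.1078]
```

```bash
python3 - <<'E'
from h import *
T=plan(down(2.55,[.47,.06,.24]));plan(down(1.57,[.457,-.207,.20]),T0=T)
E
```

```text
rows 9 shift cm [-0.035 -2.314 -1.164] turn [0.0293 0.0557 0.0981]
rows 9 shift cm [-2.564 -1.726  0.444] turn [0.     0.     0.1089]
```

```bash
python3 -m inch '[[[0,-2.3,-1.2],[0.029,0.056,0.098],8.5],[[0,-2.3,-1.2],[0.029,0.056,0.098],8.5],[[0,-2.3,-1.2],[0.029,0.056,0.098],8.5],[[0,-2.3,-1.2],[0.029,0.056,0.098],8.5],[[0,-2.3,-1.2],[0.029,0.056,0.098],8.5]]' >/dev/null
python3 -m inch '[[[0,-2.3,-1.2],[0.029,0.056,0.098],8.5],[[0,-2.3,-1.2],[0.029,0.056,0.098],8.5],[[0,-2.3,-1.2],[0.029,0.056,0.098],8.5],[[0,-2.3,-1.2],[0.029,0.056,0.098],8.5],[[-2.6,-1.7,0.44],[0,0,0.109],8.5]]' | head -3
python3 -m inch '[[[-2.6,-1.7,0.44],[0,0,0.109],8.5],[[-2.6,-1.7,0.44],[0,0,0.109],8.5],[[-2.6,-1.7,0.44],[0,0,0.109],8.5],[[-2.6,-1.7,0.44],[0,0,0.109],8.5],[[-2.6,-1.7,0.44],[0,0,0.109],8.5]]' >/dev/null
python3 -m inch '[[[-2.6,-1.7,0.44],[0,0,0.109],8.5],[[-2.6,-1.7,0.44],[0,0,0.109],8.5],[[-2.6,-1.7,0.44],[0,0,0.109],8.5],[[0,0,0],[0,0,0],8.5],[[0,0,0],[0,0,0],8.5]]'
python3 look.py w2 gauge rest
```

```text
time_s: 2.9
tcp_pos: [0.4788, 0.0327, 0.2406]
eef_rot: [-1.08, -2.949, -0.004]
time_s: 3.73
tcp_pos: [0.4573, -0.208, 0.2016]
eef_rot: [-2.221, -2.217, -0.001]
wrist_force: [0.3, -0.5, -0.2]
width: 0.993
finger_force: 0.0
gauge 0.81 [264. 108. 306. 258.] [ 0.4582 -0.2015  0.051 ]
rest 0.64 [250. 138. 326. 232.] [ 0.4765 -0.2086  0.0062]
3.7333 [ 0.4573 -0.208   0.2016] [-5.800e-01  3.300e-01  1.629e+00  1.000e-03  1.186e+00 -5.790e-01] [ 0.27 -0.49 -0.17]
```

View pics/w2.png

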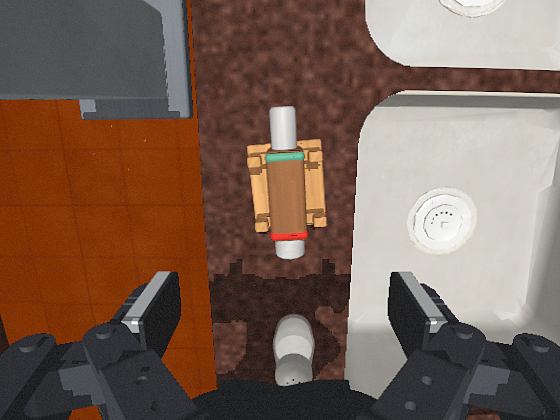

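The picture shows the gauge lying in its rest: go tip at (283,108), no-go tip at (290,257), handle between the green band (286,156) and the red band (290,236).

```bash
cat > gm.py <<'E'
from h import *
import sys
z=np.load(sys.argv[1]+'.npz');im=z['im'];P=z['P'];M=np.load(sys.argv[1]+'_gauge.npy');hsv=cv2.cvtColor(im,cv2.COLOR_BGR2HSV)
H=M&(hsv[...,1]>90);H=cv2.erode(H.astype(np.uint8),np.ones((3,3)))>0
Q=P[H];Q=Q[~np.isnan(Q[:,0])];zt=np.median(Q[:,2]);Q=Q[abs(Q[:,2]-zt)<.004]
c=Q.mean(0);print('top z',zt,'n',len(Q))
r=cv2.minAreaRect((Q[:,:2]*1000).astype(np.float32));print('handle rect',r)
A=P[M];A=A[(~np.isnan(A[:,0]))&(A[:,2]>.03)];v=np.linalg.svd((Q-c)[:,:2])[2][0];v*=np.sign(v[1]);print('yaw handle',np.arctan2(v[1],v[0]))
s=(A-c)[:,:2]@v;print('extent along',np.percentile(s,[.5,99.5]));
S=P[M&(hsv[...,1]<60)];S=S[(~np.isnan(S[:,0]))&(S[:,2]>.03)]
g=S[(S-c)[:,:2]@v>0];n=S[(S-c)[:,:2]@v<0];d=np.median(g,0)-np.median(n,0);print('plug medians',np.median(g,0),np.median(n,0),'yaw',np.arctan2(d[1],d[0]),len(g),len(n))
for a,b in (((H&True),'h'),):pass
mid=(np.percentile(s,99.5)-74+58+0 if 0 else 0)
e=np.percentile(s,[.5,99.5]);print('center from ends',np.round(c[:2]+v*((e[0]+.058+e[1]-.074)/2),4),'span',e[1]-e[0],'center from handle',np.array(r[0])/1000)
E
python3 gm.py w2
```

```text
top z 0.05166016814562402 n 2950
handle rect ((458.7712707519531, -210.92190551757812), (29.904203414916992, 77.5635757446289), 2.756653308868408)
yaw handle 1.6224276721210198
extent along [-0.05726897  0.07224298]
plug medians [ 0.45540383 -0.15495243  0.0449032 ] [ 0.46116818 -0.26035381  0.04739581] yaw 1.6254314031682455 1091 485
center from ends [ 0.4589 -0.2113] span 0.12951195675593405 center from handle [ 0.45877127 -0.21092191]
```

```bash
python3 - <<'E'
from h import *
T=plan(down(1.622,[.4588,-.211,.06]));plan(down(1.622,[.4588,-.211,.017]),4,T)
E
```

```text
rows 4 shift cm [-0.119  0.009  3.55 ] turn [-0.0002 -0.0007 -0.0123]
rows 4 shift cm [-0.     0.     1.075] turn [0. 0. 0.]
```

```bash
python3 -m inch '[[[-0.08,0.01,3.5],[0,0,-0.012],8.5],[[-0.08,0,3.5],[0,0,-0.012],8.5],[[-0.08,0,3.5],[0,0,-0.012],8.5],[[-0.08,0,3.5],[0,0,-0.012],8.5],[[0,0,1],[0,0,0],8.5]]' >/dev/null
python3 -m inch '[[[0,0,1.2],[0,0,0],8.5],[[0,0,1.2],[0,0,0],8.5],[[0,0,1],[0,0,0],8.5],[[0,0,0],[0,0,0],8.5],[[0,0,0],[0,0,0],8.5]]' 
python3 - <<'E'
from h import *
plan(down(1.622,[.4588,-.211,.017]),1)
E
```

```text
time_s: 4.72
tcp_pos: [0.4583, -0.21, 0.0181]
eef_rot: [-2.165, -2.273, -0.002]
wrist_force: [0.4, -0.2, -0.1]
width: 0.997
finger_force: 0.0
rows 1 shift cm [-0.098  0.041  0.113] turn [-0.0011 -0.0027 -0.0027]
```

```bash
python3 -m inch '[[[-0.1,0.04,0.05],[0,0,0],6],[[0,0,0],[0,0,0],4],[[0,0,0],[0,0,0],3],[[0,0,0],[0,0,0],2.5],[[0,0,0],[0,0,0],2.5]]' 80
python3 -m inch '[[[0,0,0],[0,0,0],2.5],[[0,0,0],[0,0,0],2.5],[[0,0,0],[0,0,0],2.5],[[0,0,0],[0,0,0],2.5]]'
python3 -m inch '[[[0,0,0],[0,0,0],2.5],[[0,0,0],[0,0,0],2.5]]'
```

```text
time_s: 5.13
tcp_pos: [0.4587, -0.2116, 0.0179]
eef_rot: [-2.167, -2.272, -0.002]
wrist_force: [-0.9, 0.6, -1.2]
width: 0.367
finger_force: 79.1
time_s: 5.47
tcp_pos: [0.4587, -0.2117, 0.0179]
eef_rot: [-2.167, -2.272, -0.002]
wrist_force: [0.2, -0.1, 5.5]
width: 0.365
finger_force: 79.7
time_s: 5.63
tcp_pos: [0.4587, -0.2116, 0.0179]
eef_rot: [-2.167, -2.272, -0.002]
wrist_force: [0.3, 0.6, 6.3]
width: 0.361
finger_force: 79.7
```

```bash
python3 - <<'E'
from h import *
T0=cur();U=T0.copy();U[2,3]=.13;plan(U)
x=np.array([.937,.349,0]);p=np.array([.5664,.2710,.12])-x*.105;print(p)
plan(down(.357,p),14,U)
E
```

```text
rows 4 shift cm [ 6.000e-03 -1.000e-03 -2.803e+00] turn [-0. -0.  0.]
[0.468015 0.234355 0.12    ]
rows 14 shift cm [ 2.961 -1.684  0.075] turn [-0.0001 -0.0001  0.0901]
```

```bash
python3 -m inch '[[[0,0,-2.8],[0,0,0],2.5],[[0,0,-2.8],[0,0,0],2.5],[[0,0,-2.8],[0,0,0],2.5],[[0,0,-2.8],[0,0,0],2.5],[[2.96,-1.68,0.07],[0,0,0.09],2.5]]' |tail -4
python3 -m inch '[[[2.96,-1.68,0.07],[0,0,0.09],2.5],[[2.96,-1.68,0.07],[0,0,0.09],2.5],[[2.96,-1.68,0.07],[0,0,0.09],2.5],[[2.96,-1.68,0.07],[0,0,0.09],2.5],[[2.96,-1.68,0.07],[0,0,0.09],2.5]]' | head -2
python3 -m inch '[[[2.96,-1.68,0.07],[0,0,0.09],2.5],[[2.96,-1.68,0.07],[0,0,0.09],2.5],[[2.96,-1.68,0.07],[0,0,0.09],2.5],[[2.96,-1.68,0.07],[0,0,0.09],2.5],[[2.96,-1.68,0.07],[0,0,0.09],2.5]]' | head -2
python3 -m inch '[[[2.96,-1.68,0.07],[0,0,0.09],2.5],[[2.96,-1.68,0.07],[0,0,0.09],2.5],[[2.96,-1.68,0.07],[0,0,0.09],2.5],[[0,0,0],[0,0,0],2.5],[[0,0,0],[0,0,0],2.5]]'
python3 - <<'E'
from h import *
p=np.array([.5664,.2710,.0619])-np.array([.937,.349,0])*.102
plan(down(.357,p))
E
```

```text
eef_rot: [2.261, 2.163, 0.006]
wrist_force: [1.6, -1.1, -1.4]
width: 0.362
finger_force: 80.8
time_s: 6.47
tcp_pos: [0.3898, -0.02, 0.1254]
time_s: 6.88
tcp_pos: [0.4167, 0.1472, 0.1223]
time_s: 7.3
tcp_pos: [0.4678, 0.2351, 0.1197]
eef_rot: [-3.088, -0.563, 0.003]
wrist_force: [-0.6, -0.7, -1.1]
width: 0.369
finger_force: 80.6
rows 2 shift cm [0.148 0.047 2.89 ] turn [-0.0016  0.0008  0.0019]
```

```bash
python3 -m inch '[[[0.15,0.05,2.9],[0,0,0.003],2.5],[[0.15,0.05,2.9],[-0.002,0.001,0],2.5],[[0,0,0],[0,0,0],2.5],[[0,0,0],[0,0,0],2.5],[[0,0,0],[0,0,0],2.5]]'
python3 look.py w3 gauge mill
```

```text
time_s: 7.72
tcp_pos: [0.4713, 0.2339, 0.0637]
eef_rot: [-3.091, -0.555, -0.002]
wrist_force: [0.7, 0.0, -2.6]
width: 0.366
finger_force: 80.5
gauge 0.92 [234. 101. 333. 386.] [0.4952 0.243  0.0969]
mill 0.75 [180.   0. 381.  48.] [0.5685 0.2715 0.0158]
7.7167 [0.4713 0.2339 0.0637] [3.140e-01 5.390e-01 1.732e+00 1.000e-03 8.690e-01 1.529e+00] [ 0.66  0.   -2.62]
```

View pics/w3.png

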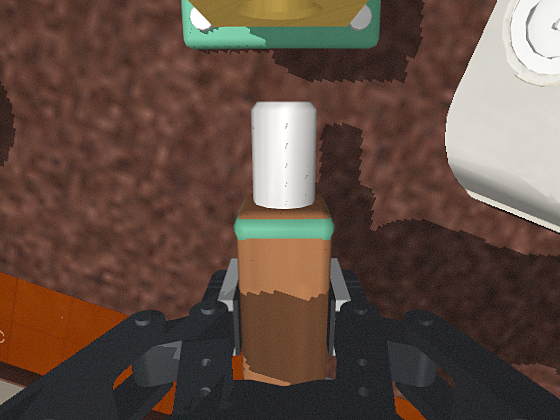

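The picture shows the gauge held squarely: go tip at (284,102), handle in the pads at about (284,300), brass face just visible at the top edge.

```bash
cat > held.py <<'E'
from h import *
import sys
n=sys.argv[1];z=np.load(n+'.npz');im=z['im'];P=z['P'];M=np.load(n+'_gauge.npy');hsv=cv2.cvtColor(im,cv2.COLOR_BGR2HSV)
T=np.eye(4);T[:3,:3]=R.from_rotvec(z['rot']).as_matrix();T[:3,3]=z['tcp']
L=(P-T[:3,3])@T[:3,:3]   # tool coords
S=M&(hsv[...,1]<60)
for r in range(120,196,15):
    c=np.where(S[r])[0];q=L[r,c];top=np.nanmin(q[:,2]);ax=top+.011
    mid=(q[1:-1,1][0]+q[1:-1,1][-1])/2
    k=int(round(c.mean()));print('plug row',r,'tool x,y,top z mm',np.round(1000*L[r,k],1),'edges y',np.round(1000*np.array([np.nanmin(q[:,1]),np.nanmax(q[:,1])]),1),'colmid',c.mean())
for r in (255,270,285,330):
    c=np.where(M[r]&(hsv[r,:,1]>60)&(np.arange(560)>225)&(np.arange(560)<345))[0];k=int(c.mean());q=L[r,c];q=q[abs(q[:,2]-L[r,k][2])<.003]
    print('handle row',r,np.round(1000*L[r,k],1),np.round(1000*np.array([np.nanmin(q[:,1]),np.nanmax(q[:,1])]),1))
r=np.where(S.any(1))[0].min();print('tip row',r,np.round(1000*L[r+1,284],1))
for r in (205,208,211,216):print('shoulder?',r,np.round(1000*L[r,284],1))
br=(hsv[...,0]>15)&(hsv[...,0]<35)&(hsv[...,1]>120);br[30:]=0
q=P[br];q=q[~np.isnan(q[:,0])];x=np.array([np.cos(.357),np.sin(.357),0]);y=np.array([-x[1],x[0],0])
d=q-[.5664,.271,0];print('brass x,y,z ranges',[np.round(1000*np.percentile(d@a,[1,50,99]),1) for a in (x,y,np.array([0,0,1]))])
for r in (2,5,8):
    c=np.where(br[r])[0];print(r,c.min(),c.max(),np.round(P[r,c.min()+1],4),np.round(P[r,c.max()-1],4))
print(T)
E
python3 held.py w3
```

```text
plug row 120 tool x,y,top z mm [ 68.   -0.1 -29. ] edges y [-11.   10.5] colmid 283.0
plug row 135 tool x,y,top z mm [ 63.5   0.2 -28.7] edges y [-10.6  10.7] colmid 283.5
plug row 150 tool x,y,top z mm [ 58.8   0.2 -28.9] edges y [-10.8  10.9] colmid 283.5
plug row 165 tool x,y,top z mm [ 53.7  -0.1 -27. ] edges y [-11.   10.5] colmid 283.0
plug row 180 tool x,y,top z mm [ 49.2   0.2 -29.1] edges y [-10.6  10.8] colmid 283.5
plug row 195 tool x,y,top z mm [ 44.    0.2 -28.1] edges y [-10.8  10.9] colmid 283.5
handle row 255 [ 25.4  -0.2 -34.3] [-15.1  14.8]
handle row 270 [ 19.5  -0.2 -33.4] [-15.6  15.5]
handle row 285 [ 14.3  -0.2 -34.1] [-14.9  15.7]
handle row 330 [ -4.4   0.2 -32.8] [-14.9  15.3]
tip row 102 [ 73.1   0.2 -27.4]
shoulder? 205 [ 40.7   0.2 -28.3]
shoulder? 208 [ 39.9   0.2 -29.2]
shoulder? 211 [ 39.3   0.2 -30.5]
shoulder? 216 [ 38.3   0.2 -32.8]
brass x,y,z ranges [array([-0.5,  0. ,  5.5]), array([-25.6,  -0. ,  25. ]), array([55.1, 70.1, 91.9])]
2 191 365 [0.5575 0.2943 0.0903] [0.5752 0.2471 0.0893]
5 193 363 [0.5576 0.2948 0.0857] [0.5756 0.2468 0.0847]
8 197 360 [0.5578 0.2947 0.0814] [0.5755 0.247  0.0809]
[[ 9.37627267e-01  3.47641234e-01  8.25266722e-04  4.71262723e-01]
 [ 3.47639875e-01 -9.37627025e-01  1.44176371e-03  2.33901068e-01]
 [ 1.27500890e-03 -1.06494135e-03 -9.99998620e-01  6.36631610e-02]
 [ 0.00000000e+00  0.00000000e+00  0.00000000e+00  1.00000000e+00]]
```

```bash
cat > err.py <<'E'
from h import *
# gauge axis in bore frame: s=+1 go (tool x = bore x), -1 no-go
import sys
s=float(sys.argv[1]);T=cur();x=np.array([np.cos(.357),np.sin(.357),0]);y=np.array([-x[1],x[0],0])
tip=T[:3,3]+T[:3,:3]@np.array([.074 if s>0 else -.058,0,-.0179]);d=tip-[.5665,.2707,.08];st=bot.state();f=st['wrist_force']
a=T[:3,0]*s
print('t',round(st['time_s'],2),'tip mm',np.round(1000*np.array([d@x,d@y,d[2]]),2),'yaw,pitch err',np.round([a@y,a[2]],4),'F',np.round([f@x,f@y,f[2]],1),'M',np.round(st['torque'],2))
E
python3 -m inch '[[[0.5,-0.13,0.16],[0,0,-0.002],2.5],[[0.5,0,0],[0,0.001,0],2.5],[[0.5,0,0],[0,0,0],2.5],[[0,0,0],[0,0,0],2.5]]' >/dev/null; python3 err.py 1
python3 -m inch '[[[0,0,0],[0,0,0],2.5],[[0,0,0],[0,0,0],2.5],[[0,0,0],[0,0,0],2.5],[[0,0,0],[0,0,0],2.5]]' >/dev/null; python3 err.py 1
```

```text
t 8.2 tip mm [-11.73   0.53  -0.46] yaw,pitch err [0.0005 0.0036] F [ 0.6  0.2 -2.7] M [-0.    0.01 -0.02]
t 8.53 tip mm [-13.51   0.59  -1.12] yaw,pitch err [0.0004 0.0012] F [ 0.1  0.1 -1.7] M [-0.01  0.06  0.  ]
```

```bash
python3 -m inch '[[[0.3,0.055,-0.1],[0,0,0],2.5],[[0.3,0,0],[0,0,0],2.5],[[0,0,0],[0,0,0],2.5],[[0,0,0],[0,0,0],2.5],[[0,0,0],[0,0,0],2.5]]' >/dev/null; python3 err.py 1
python3 -m inch '[[[0,0,0],[0,0,0],2.5],[[0,0,0],[0,0,0],2.5],[[0,0,0],[0,0,0],2.5],[[0,0,0],[0,0,0],2.5]]' >/dev/null; python3 err.py 1
```

```text
t 8.95 tip mm [-7.3   0.   -0.04] yaw,pitch err [0.0004 0.0015] F [-0.4 -0.  -2.5] M [0.04 0.03 0.01]
t 9.28 tip mm [-7.3  -0.01  0.02] yaw,pitch err [0.0004 0.0016] F [-0.  -0.9 -2.6] M [ 0.01 -0.05  0.02]
```

```bash
python3 -m inch '[[[0.25,0,0],[0,0,0],2.5],[[0.25,0,0],[0,0,0],2.5],[[0,0,0],[0,0,0],2.5]]' >/dev/null; python3 err.py 1
python3 -m inch '[[[0.25,0,0],[0,0.0015,0],2.5],[[0.15,0,0],[0,0,0],2.5],[[0,0,0],[0,0,0],2.5],[[0,0,0],[0,0,0],2.5]]' >/dev/null; python3 err.py 1
```

```text
t 9.53 tip mm [-1.53 -0.05  0.23] yaw,pitch err [0.0003 0.0026] F [-0.4 -0.6 -1.7] M [-0.01 -0.01  0.03]
t 9.87 tip mm [ 1.76 -0.    0.1 ] yaw,pitch err [0.0004 0.0031] F [ 0.5  0.4 -2.2] M [ 0.04 -0.02  0.03]
```

```bash
python3 -m inch '[[[0.3,0,0],[0,-0.003,0],2.5],[[0.3,0,0],[0,0,0],2.5],[[0,0,0],[0,0,0],2.5],[[0,0,0],[0,0,0],2.5]]' >/dev/null; python3 err.py 1
python3 -m inch '[[[0.3,0,0],[0,0,0],2.5],[[0.3,0,0],[0,0,0],2.5],[[0.3,0,0],[0,0,0],2.5],[[0,0,0],[0,0,0],2.5]]' >/dev/null; python3 err.py 1
python3 -m inch '[[[0.3,0,0],[0,0,0],2.5],[[0.3,0,0],[0,0,0],2.5],[[0.2,0,0],[0,0,0],2.5],[[0,0,0],[0,0,0],2.5],[[0,0,0],[0,0,0],2.5]]' >/dev/null; python3 err.py 1
```

```text
t 10.2 tip mm [ 7.99 -0.01 -0.1 ] yaw,pitch err [0.0003 0.0003] F [ 0.2  0.1 -2.6] M [-0.03 -0.02 -0.01]
t 10.53 tip mm [17.53 -0.03  0.06] yaw,pitch err [0.0004 0.001 ] F [-0.6  0.9 -1.8] M [-0.03 -0.03 -0.02]
t 10.95 tip mm [24.8   0.03 -0.15] yaw,pitch err [0.0004 0.    ] F [-0.6 -0.3 -1.9] M [-0.02  0.05 -0.01]
```

```bash
python3 -m inch '[[[0.3,0,0],[0,0,0],2.5],[[0.3,0,0],[0,0,0],2.5],[[0,0,0],[0,0,0],2.5],[[0,0,0],[0,0,0],2.5],[[0,0,0],[0,0,0],2.5]]' >/dev/null; python3 err.py 1
python3 -m inch '[[[0.08,0,0],[0,0,0],2.5],[[0.05,0,0],[0,0,0],2.5],[[0,0,0],[0,0,0],2.5],[[0,0,0],[0,0,0],2.5]]' >/dev/null; python3 err.py 1
```

```text
t 11.37 tip mm [ 3.072e+01  1.000e-02 -1.100e-01] yaw,pitch err [0.0004 0.    ] F [ 0.5 -0.5 -2.2] M [-0.01  0.02  0.02]
t 11.7 tip mm [ 3.205e+01  3.000e-02 -6.000e-02] yaw,pitch err [0.0004 0.0001] F [ 0.4  0.3 -2.9] M [ 0.   -0.05 -0.  ]
```

```bash
python3 -m inch '[[[0.05,0,0],[0,0,0],2.5],[[0,0,0],[0,0,0],2.5],[[0,0,0],[0,0,0],2.5]]' >/dev/null; python3 err.py 1
python3 -m inch '[[[0.04,0,0],[0,0,0],2.5],[[0,0,0],[0,0,0],2.5],[[0,0,0],[0,0,0],2.5]]' >/dev/null; python3 err.py 1
python3 -m inch '[[[0.03,0,0],[0,0,0],2.5],[[0,0,0],[0,0,0],2.5],[[0,0,0],[0,0,0],2.5]]' >/dev/null; python3 err.py 1
```

```text
t 11.95 tip mm [ 3.255e+01  3.000e-02 -6.000e-02] yaw,pitch err [0.0004 0.0001] F [-0.6 -0.5 -2.6] M [-0.06  0.   -0.02]
t 12.2 tip mm [ 3.297e+01  3.000e-02 -8.000e-02] yaw,pitch err [0.0004 0.0001] F [-0.4  0.  -2.1] M [ 0.05  0.05 -0.04]
t 12.45 tip mm [ 3.327e+01  1.000e-02 -6.000e-02] yaw,pitch err [0.0004 0.0002] F [ 0.3 -0.1 -2.1] M [-0.01  0.01 -0.  ]
```

```bash
python3 -m inch '[[[0.03,0,0],[0,0,0],2.5],[[0,0,0],[0,0,0],2.5],[[0,0,0],[0,0,0],2.5]]' >/dev/null; python3 err.py 1
python3 -m inch '[[[0.03,0,0],[0,0,0],2.5],[[0,0,0],[0,0,0],2.5],[[0,0,0],[0,0,0],2.5]]' >/dev/null; python3 err.py 1
python3 -m inch '[[[0.03,0,0],[0,0,0],2.5],[[0,0,0],[0,0,0],2.5],[[0,0,0],[0,0,0],2.5]]' >/dev/null; python3 err.py 1
```

```text
t 12.7 tip mm [ 3.358e+01  2.000e-02 -5.000e-02] yaw,pitch err [0.0004 0.0002] F [-0.1 -0.1 -1.8] M [-0.08 -0.    0.02]
t 12.95 tip mm [ 3.389e+01  3.000e-02 -4.000e-02] yaw,pitch err [0.0004 0.0002] F [ 0.6  0.1 -1.8] M [-0.02  0.04  0.05]
t 13.2 tip mm [ 3.416e+01  3.000e-02 -5.000e-02] yaw,pitch err [0.0005 0.0002] F [ 0.7 -0.5 -1.7] M [-0.05  0.01  0.02]
```

```bash
python3 -m inch '[[[0.03,0,0],[0,0,0],2.5],[[0,0,0],[0,0,0],2.5]]' >/dev/null; python3 err.py 1
python3 -m inch '[[[0.02,0,0],[0,0,0],2.5],[[0,0,0],[0,0,0],2.5]]' >/dev/null; python3 err.py 1
python3 -m inch '[[[0.02,0,0],[0,0,0],2.5],[[0,0,0],[0,0,0],2.5]]' >/dev/null; python3 err.py 1
python3 -m inch '[[[0.02,0,0],[0,0,0],2.5],[[0,0,0],[0,0,0],2.5]]' >/dev/null; python3 err.py 1
```

```text
t 13.37 tip mm [ 3.438e+01  3.000e-02 -9.000e-02] yaw,pitch err [ 0.0004 -0.0001] F [ 0.5 -0.  -2.2] M [-0.03  0.04 -0.06]
t 13.53 tip mm [34.37  0.04 -0.21] yaw,pitch err [ 0.0004 -0.0006] F [-1.3  0.3 -1.2] M [-0.06  0.19 -0.06]
t 13.7 tip mm [34.39  0.04 -0.24] yaw,pitch err [ 0.0004 -0.001 ] F [-3.  -0.7 -1.5] M [-0.16  0.39 -0.1 ]
t 13.87 tip mm [34.41  0.06 -0.28] yaw,pitch err [ 0.0004 -0.0014] F [-4.4  0.1  0.7] M [-0.27  0.66 -0.07]
```

```bash
python3 -m inch '[[[0.02,0,0],[0,0,0],2.5],[[0.02,0,0],[0,0,0],2.5],[[0,0,0],[0,0,0],2.5],[[0,0,0],[0,0,0],2.5]]' >/dev/null; python3 err.py 1
python3 -m inch '[[[0,0,0],[0,0,0],2.5],[[0,0,0],[0,0,0],2.5],[[0,0,0],[0,0,0],2.5]]' >/dev/null; python3 err.py 1
```

```text
t 14.2 tip mm [34.41  0.08 -0.45] yaw,pitch err [ 0.0005 -0.0023] F [-6.5 -0.9  0.5] M [-0.34  0.8  -0.04]
t 14.45 tip mm [34.39  0.06 -0.48] yaw,pitch err [ 0.0004 -0.0024] F [-7.1 -0.1  0.5] M [-0.35  0.83 -0.11]
```

```bash
for i in 1 2 3; do python3 -m inch '[[[0,0,0],[0,0,0],2.5],[[0,0,0],[0,0,0],2.5],[[0,0,0],[0,0,0],2.5],[[0,0,0],[0,0,0],2.5],[[0,0,0],[0,0,0],2.5]]' >/dev/null; python3 err.py 1; done
python3 -m inch '[[[-0.1,0,0],[0,0,0],2.5],[[-0.3,0,0],[0,0,0],2.5],[[-0.4,0,0],[0,0,0],2.5],[[0,0,0],[0,0,0],2.5],[[0,0,0],[0,0,0],2.5]]' >/dev/null; python3 err.py 1
```

```text
t 14.87 tip mm [34.4   0.06 -0.45] yaw,pitch err [ 0.0005 -0.0023] F [-6.5 -0.2  0.4] M [-0.38  0.76 -0.03]
t 15.28 tip mm [34.41  0.07 -0.45] yaw,pitch err [ 0.0004 -0.0023] F [-6.3 -1.5  0.8] M [-0.38  0.77 -0.06]
t 15.7 tip mm [34.4   0.07 -0.44] yaw,pitch err [ 0.0005 -0.0023] F [-7.2 -0.1  0.7] M [-0.31  0.78 -0.06]
t 16.12 tip mm [2.758e+01 2.000e-02 1.800e-01] yaw,pitch err [0.0004 0.0009] F [ 0.2 -0.4 -2.5] M [-0.01 -0.03 -0.01]
```

```bash
python3 -m inch '[[[-1.2,0,0],[0,0,0],2.5],[[-1.5,0,0],[0,0,0],2.5],[[-1.5,0,0],[0,0,0],2.5],[[-1.5,0,0],[0,0,0],2.5],[[-1.5,0,0],[0,0,0],2.5]]' >/dev/null; python3 err.py 1
python3 -m inch '[[[-1,0,0],[0,0,0],2.5],[[0,0,0],[0,0,-0.11636],2.5],[[0,0,0],[0,0,-0.11636],2.5],[[0,0,0],[0,0,-0.11636],2.5],[[0,0,0],[0,0,-0.11636],2.5]]' >/dev/null
python3 -m inch '[[[0,0,0],[0,0,-0.11636],2.5],[[0,0,0],[0,0,-0.11636],2.5],[[0,0,0],[0,0,-0.11636],2.5],[[0,0,0],[0,0,-0.11636],2.5],[[0,0,0],[0,0,-0.11636],2.5]]' >/dev/null
python3 -m inch '[[[0,0,0],[0,0,-0.11636],2.5],[[0,0,0],[0,0,-0.11636],2.5],[[0,0,0],[0,0,-0.11636],2.5],[[0,0,0],[0,0,-0.11636],2.5],[[0,0,0],[0,0,-0.11636],2.5]]' >/dev/null
python3 -m inch '[[[0,0,0],[0,0,-0.11636],2.5],[[0,0,0],[0,0,-0.11636],2.5],[[0,0,0],[0,0,-0.11636],2.5],[[0,0,0],[0,0,-0.11636],2.5],[[0,0,0],[0,0,-0.11636],2.5]]' >/dev/null
python3 -m inch '[[[0,0,0],[0,0,-0.11636],2.5],[[0,0,0],[0,0,-0.11636],2.5],[[0,0,0],[0,0,-0.11636],2.5],[[0,0,0],[0,0,-0.11636],2.5],[[0,0,0],[0,0,-0.11636],2.5]]' >/dev/null
python3 -m inch '[[[0,0,0],[0,0,-0.11636],2.5],[[0,0,0],[0,0,-0.11636],2.5],[[0,0,0],[0,0,-0.11636],2.5],[[0,0,0],[0,0,0],2.5],[[0,0,0],[0,0,0],2.5]]' >/dev/null
python3 -m inch '[[[0,0,0],[0,0,0],2.5],[[0,0,0],[0,0,0],2.5]]'; python3 err.py -1
```

```text
t 16.53 tip mm [-4.482e+01 -2.000e-02  1.800e-01] yaw,pitch err [0.0004 0.0012] F [ 0.  -0.3 -1.6] M [ 0.04  0.   -0.04]
time_s: 19.2
tcp_pos: [0.4462, 0.2258, 0.0621]
eef_rot: [-0.555, 3.092, 0.002]
wrist_force: [0.0, -1.1, -1.1]
width: 0.359
finger_force: 80.6
t 19.2 tip mm [-70.41  -0.17   0.  ] yaw,pitch err [-0.0018  0.0005] F [-0.4 -1.  -1.1] M [-0.   -0.05 -0.  ]
```

```bash
python3 -m inch '[[[-1.5,0.02,0],[0,0,-0.002],2.5],[[-1.5,0,0],[0,0,0],2.5],[[-1.5,0,0],[0,0,0],2.5],[[-1.3,0,0],[0,0,0],2.5],[[0,0,0],[0,0,0],2.5]]' >/dev/null
python3 -m inch '[[[-0.3,0,0],[0,0,0],2.5],[[-0.3,0,0],[0,0,0],2.5],[[0,0,0],[0,0,0],2.5],[[0,0,0],[0,0,0],2.5],[[0,0,0],[0,0,0],2.5]]' >/dev/null; python3 err.py -1
python3 -m inch '[[[-0.2,0,0],[0,0,0],2.5],[[-0.1,0,0],[0,0,0],2.5],[[0,0,0],[0,0,0],2.5],[[0,0,0],[0,0,0],2.5]]' >/dev/null; python3 err.py -1
```

```text
t 20.03 tip mm [-7.    0.48 -0.08] yaw,pitch err [ 0.0024 -0.0003] F [-0.5  0.5 -2.8] M [-0.    0.04  0.01]
t 20.37 tip mm [-3.53  0.45 -0.06] yaw,pitch err [0.0025 0.0001] F [-0.6  0.2 -2.1] M [-0.03  0.01  0.05]
```

```bash
python3 -m inch '[[[-0.1,-0.04,0],[0,0,0.002],2.5],[[-0.05,0,0],[0,0,0],2.5],[[0,0,0],[0,0,0],2.5],[[0,0,0],[0,0,0],2.5]]' >/dev/null; python3 err.py -1
python3 -m inch '[[[-0.05,0,0],[0,0,0],2.5],[[0,0,0],[0,0,0],2.5]]' >/dev/null; python3 err.py -1
python3 -m inch '[[[-0.04,0,0],[0,0,0],2.5],[[0,0,0],[0,0,0],2.5]]' >/dev/null; python3 err.py -1
python3 -m inch '[[[-0.04,0,0],[0,0,0],2.5],[[0,0,0],[0,0,0],2.5]]' >/dev/null; python3 err.py -1
```

```text
t 20.7 tip mm [-2.03 -0.09 -0.09] yaw,pitch err [0.0005 0.0001] F [-0.3  0.3 -2.3] M [-0.02  0.04 -0.  ]
t 20.87 tip mm [-1.48 -0.07 -0.07] yaw,pitch err [0.0005 0.0002] F [ 0.3 -0.1 -1.8] M [-0.05  0.01  0.01]
t 21.03 tip mm [-1.1  -0.07 -0.07] yaw,pitch err [0.0006 0.0002] F [ 0.2  0.9 -2.1] M [-0.07  0.01 -0.02]
t 21.2 tip mm [-0.68 -0.02 -0.08] yaw,pitch err [0.0006 0.0002] F [-0.7 -0.2 -1.7] M [0.07 0.02 0.  ]
```

```bash
python3 -m inch '[[[-0.04,0,0],[0,0,0],2.5],[[0,0,0],[0,0,0],2.5]]' >/dev/null; python3 err.py -1
python3 -m inch '[[[-0.03,0,0],[0,0,0],2.5],[[0,0,0],[0,0,0],2.5]]' >/dev/null; python3 err.py -1
python3 -m inch '[[[-0.03,0,0],[0,0,0],2.5],[[0,0,0],[0,0,0],2.5]]' >/dev/null; python3 err.py -1
python3 -m inch '[[[-0.03,0,0],[0,0,0],2.5],[[0,0,0],[0,0,0],2.5]]' >/dev/null; python3 err.py -1
```

```text
t 21.37 tip mm [-0.25 -0.07 -0.03] yaw,pitch err [0.0005 0.0003] F [-0.8  0.3 -2.1] M [ 0.01 -0.03 -0.02]
t 21.53 tip mm [ 0.01 -0.06 -0.06] yaw,pitch err [0.0005 0.0002] F [-0.1  0.5 -2.4] M [-0.03  0.02  0.02]
t 21.7 tip mm [ 0.1  -0.06 -0.14] yaw,pitch err [ 0.0006 -0.0003] F [-0.9  0.2 -1.9] M [-0.07  0.08 -0.05]
t 21.87 tip mm [ 0.23 -0.06 -0.18] yaw,pitch err [ 0.0005 -0.0007] F [-2.1  0.6 -1.2] M [-0.03  0.2  -0.06]
```

```bash
python3 -m inch '[[[-0.03,0,0],[0,0,0],2.5],[[0,0,0],[0,0,0],2.5]]' >/dev/null; python3 err.py -1
python3 -m inch '[[[-0.02,0,0],[0,0,0],2.5],[[0,0,0],[0,0,0],2.5]]' >/dev/null; python3 err.py -1
python3 -m inch '[[[-0.02,0,0],[0,0,0],2.5],[[0,0,0],[0,0,0],2.5]]' >/dev/null; python3 err.py -1
```

```text
t 22.03 tip mm [ 0.34 -0.04 -0.26] yaw,pitch err [ 0.0005 -0.0011] F [-3.8  0.4 -0.6] M [-0.21  0.39 -0.06]
t 22.2 tip mm [ 0.41 -0.02 -0.31] yaw,pitch err [ 0.0006 -0.0014] F [-5.5 -0.5 -0.2] M [-0.21  0.63 -0.  ]
t 22.37 tip mm [ 0.48  0.03 -0.38] yaw,pitch err [ 0.0006 -0.0017] F [-5.7  0.4  0.7] M [-0.29  0.63 -0.05]
```

```bash
python3 -m inch '[[[-0.01,0,0],[0,0,0],2.5],[[0,0,0],[0,0,0],2.5],[[0,0,0],[0,0,0],2.5]]' >/dev/null; python3 err.py -1
for i in 1 2 3; do python3 -m inch '[[[0,0,0],[0,0,0],2.5],[[0,0,0],[0,0,0],2.5],[[0,0,0],[0,0,0],2.5],[[0,0,0],[0,0,0],2.5],[[0,0,0],[0,0,0],2.5]]' >/dev/null; python3 err.py -1; done
```

```text
t 22.62 tip mm [ 0.49  0.02 -0.4 ] yaw,pitch err [ 0.0006 -0.0019] F [-5.8  0.3 -0.6] M [-0.28  0.73 -0.08]
t 23.03 tip mm [ 0.49 -0.   -0.42] yaw,pitch err [ 0.0006 -0.0019] F [-5.9 -0.9  0.1] M [-0.33  0.75  0.  ]
t 23.45 tip mm [ 0.48  0.01 -0.42] yaw,pitch err [ 0.0006 -0.0019] F [-6.2 -0.1  0.5] M [-0.3   0.75 -0.03]
t 23.87 tip mm [ 0.48 -0.   -0.42] yaw,pitch err [ 0.0006 -0.0019] F [-5.4  0.  -0.5] M [-0.31  0.72 -0.01]
```

```bash
python3 -m inch '[[[0.2,0,0],[0,0,0],2.5],[[1.2,0,0],[0,0,0],2.5],[[2,0,0],[0,0,0],2.5],[[2,0,0],[0,0,0],2.5],[[1,0,-2],[0,0,0],2.5]]' >/dev/null
python3 -m inch '[[[0,0,-2.5],[0,0,0],2.5],[[0,0,-2.5],[0,0,0],2.5],[[0,0,0],[0,0,0],2.5],[[0,0,0],[0,0,0],2.5]]'
python3 - <<'E'
from h import *
plan(down(1.622,[.4587,-.2116,.12]),17)
E
```

```text
time_s: 24.62
tcp_pos: [0.455, 0.2288, 0.1334]
eef_rot: [-0.558, 3.086, 0.003]
wrist_force: [0.6, -0.1, -2.6]
width: 0.361
finger_force: 80.8
rows 17 shift cm [-1.534 -2.593  0.079] turn [0.0003 0.0002 0.1104]
```

```bash
python3 - <<'E'
from h import *
T=plan(down(2.56,[.46,.01,.13]),9);plan(down(1.622,[.4587,-.2116,.12]),9,T)
E
```

```text
rows 9 shift cm [-0.208 -2.514  0.036] turn [0.0004 0.0005 0.1044]
rows 9 shift cm [-2.139 -1.396  0.111] turn [0.     0.     0.1042]
```

```bash
python3 -m inch '[[[-0.21,-2.5,0.04],[0,0,0.104],2.5],[[-0.21,-2.5,0.04],[0,0,0.104],2.5],[[-0.21,-2.5,0.04],[0,0,0.104],2.5],[[-0.21,-2.5,0.04],[0,0,0.104],2.5],[[-0.21,-2.5,0.04],[0,0,0.104],2.5]]' >/dev/null
python3 -m inch '[[[-0.21,-2.5,0.04],[0,0,0.104],2.5],[[-0.21,-2.5,0.04],[0,0,0.104],2.5],[[-0.21,-2.5,0.04],[0,0,0.104],2.5],[[-0.21,-2.5,0.04],[0,0,0.104],2.5],[[-2.14,-1.4,0.11],[0,0,0.104],2.5]]' >/dev/null
python3 -m inch '[[[-2.14,-1.4,0.11],[0,0,0.104],2.5],[[-2.14,-1.4,0.11],[0,0,0.104],2.5],[[-2.14,-1.4,0.11],[0,0,0.104],2.5],[[-2.14,-1.4,0.11],[0,0,0.104],2.5],[[-2.14,-1.4,0.11],[0,0,0.104],2.5]]' >/dev/null
python3 -m inch '[[[-2.14,-1.4,0.11],[0,0,0.104],2.5],[[-2.14,-1.4,0.11],[0,0,0.104],2.5],[[-2.14,-1.4,0.11],[0,0,0.104],2.5],[[0,0,0],[0,0,0],2.5],[[0,0,0],[0,0,0],2.5]]'
python3 look.py w4 gauge rest
python3 - <<'E'
from h import *
T=plan(down(1.622,[.4587,-.2116,.05]))
z=np.load('w2.npz');M=np.load('w2_rest.npy');P=z['P'][M];P=P[(P[:,2]>.026)&(P[:,2]<.038)];r=cv2.minAreaRect((P[:,:2]*1000).astype(np.float32));print('rest cheeks',r)
E
```

```text
time_s: 26.28
tcp_pos: [0.4575, -0.212, 0.1166]
eef_rot: [-2.158, -2.279, -0.001]
wrist_force: [0.1, -0.6, -2.1]
width: 0.363
finger_force: 80.6
gauge 0.95 [232.  98. 333. 387.] [ 0.4557 -0.1866  0.1498]
rest 0.67 [236. 144. 340. 257.] [ 0.4807 -0.1837  0.0064]
26.2833 [ 0.4575 -0.212   0.1166] [-5.870e-01  4.320e-01  1.738e+00  1.000e-03  9.740e-01 -6.420e-01] [ 0.1  -0.61 -2.12]
rows 2 shift cm [-0.067  0.014  3.368] turn [-0.0005 -0.001   0.0034]
rest cheeks ((459.50927734375, -212.15304565429688), (65.24344635009766, 70.06172180175781), 5.309849739074707)
```

View pics/w4.png

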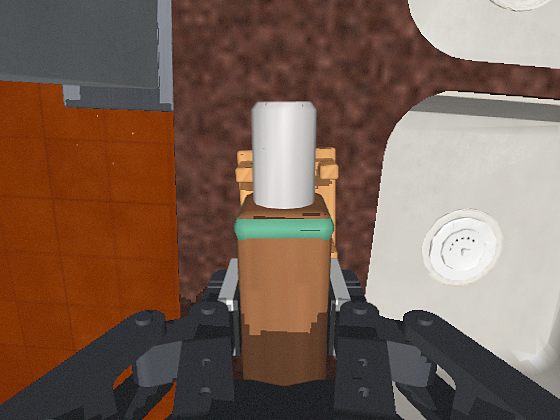

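The gauge is still square in the pads with its tip at (284,102), and it hangs centred over the rest (cheeks at 236–340). I'll lower it.

```bash
python3 -m inch '[[[-0.02,0.06,3.3],[0,0,0.004],2.5],[[-0.02,0.06,3.3],[0,0,0],2.5],[[0,0,0],[0,0,0],2.5],[[0,0,0],[0,0,0],2.5],[[0,0,0],[0,0,0],2.5]]'
python3 - <<'E'
from h import *
plan(down(1.622,[.459,-.2118,.0185]),1)
E
```

```text
time_s: 26.85
tcp_pos: [0.4605, -0.2114, 0.0532]
eef_rot: [2.161, 2.28, 0.001]
wrist_force: [-0.3, -0.4, -2.0]
width: 0.366
finger_force: 80.4
rows 1 shift cm [-0.036 -0.154  3.471] turn [ 0.001  -0.0003  0.0025]
```

```bash
python3 -m inch '[[[0,-0.12,0.9],[0,0,0.002],2.5],[[0,0,0.9],[0,0,0],2.5],[[0,0,0.7],[0,0,0],2.5],[[0,0,0],[0,0,0],2.5],[[0,0,0],[0,0,0],2.5]]'
python3 -m inch '[[[0,0,0.3],[0,0,0],2.5],[[0,0,0.2],[0,0,0],2.5],[[0,0,0],[0,0,0],2.5],[[0,0,0],[0,0,0],2.5]]'
```

```text
time_s: 27.27
tcp_pos: [0.4581, -0.2114, 0.0267]
eef_rot: [-2.164, -2.275, -0.001]
wrist_force: [-0.8, -0.7, -2.5]
width: 0.36
finger_force: 80.5
time_s: 27.6
tcp_pos: [0.4584, -0.2116, 0.022]
eef_rot: [-2.164, -2.276, -0.001]
wrist_force: [0.2, -0.2, -1.2]
width: 0.362
finger_force: 80.5
```

```bash
python3 -m inch '[[[0,0,0.2],[0,0,0],2.5],[[0,0,0.1],[0,0,0],2.5],[[0,0,0],[0,0,0],2.5],[[0,0,0],[0,0,0],2.5]]'
python3 -m inch '[[[0,0,0.06],[0,0,0],2.5],[[0,0,0],[0,0,0],2.5],[[0,0,0],[0,0,0],2.5]]'
```

```text
time_s: 27.93
tcp_pos: [0.4583, -0.2115, 0.019]
eef_rot: [-2.164, -2.276, -0.001]
wrist_force: [0.8, 0.3, -2.6]
width: 0.362
finger_force: 80.5
time_s: 28.18
tcp_pos: [0.4584, -0.2115, 0.0184]
eef_rot: [-2.164, -2.276, -0.001]
wrist_force: [0.2, -0.0, -2.5]
width: 0.363
finger_force: 80.5
```

Down to 0.5 mm above the seat or less. I'll nudge it until it touches, then release, lift and check.

```bash
python3 -m inch '[[[0,0,0.05],[0,0,0],2.5],[[0,0,0],[0,0,0],2.5],[[0,0,0],[0,0,0],2.5]]' | grep -E 'tcp|wrist'
python3 -m inch '[[[0,0,0],[0,0,0],4.2],[[0,0,0],[0,0,0],6],[[0,0,0],[0,0,0],8.5],[[0,0,0],[0,0,0],8.5],[[0,0,0],[0,0,0],8.5]]' 20
python3 -m inch '[[[0,0,-1],[0,0,0],8.5],[[0,0,-2],[0,0,0],8.5],[[0,0,-3.5],[0,0,0],8.5],[[0,0,-3.5],[0,0,0],8.5],[[0,0,-3.5],[0,0,0],8.5]]' >/dev/null
python3 -m inch '[[[0,0,-3.5],[0,0,0],8.5],[[0,0,-1.5],[0,0,0],8.5],[[0,0,0],[0,0,0],8.5],[[0,0,0],[0,0,0],8.5],[[0,0,0],[0,0,0],8.5]]'
python3 look.py w5 gauge rest; python3 gm.py w5
```

```text
tcp_pos: [0.4584, -0.2115, 0.0179]
wrist_force: [0.6, 0.2, -1.5]
time_s: 28.85
tcp_pos: [0.4585, -0.2116, 0.0181]
eef_rot: [-2.164, -2.276, -0.001]
wrist_force: [-0.3, -0.0, -0.8]
width: 0.993
finger_force: 0.0
time_s: 29.68
tcp_pos: [0.4578, -0.2113, 0.2022]
eef_rot: [-2.163, -2.275, -0.001]
wrist_force: [-0.2, -0.8, -0.4]
width: 0.993
finger_force: 0.0
gauge 0.58 [264. 102. 306. 256.] [ 0.4572 -0.2022  0.0509]
29.6833 [ 0.4578 -0.2113  0.2022] [-5.850e-01  3.320e-01  1.625e+00  1.000e-03  1.188e+00 -6.360e-01] [-0.21 -0.76 -0.41]
top z 0.051613874383052094 n 3014
handle rect ((458.21990966796875, -210.9344024658203), (30.48141860961914, 77.75161743164062), 2.138916492462158)
yaw handle 1.6195760790784424
extent along [-0.05714575  0.07160014]
plug medians [ 0.45494358 -0.15538294  0.04488167] [ 0.46051281 -0.26076458  0.04752259] yaw 1.6235954799285202 1096 489
center from ends [ 0.4579 -0.2119] span 0.12874588599981673 center from handle [ 0.45821991 -0.2109344 ]
```

View pics/w5.png

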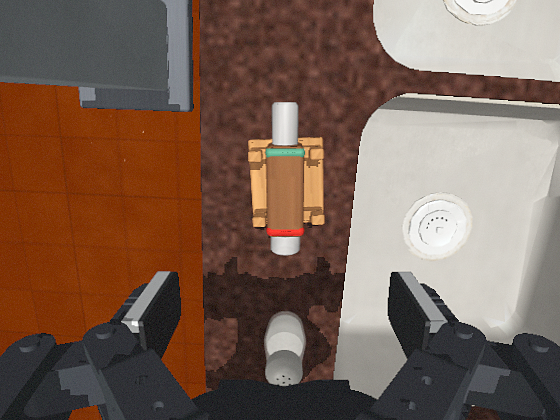

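The gauge lies in both notches at about (286,180) with its handle top at the original height, and the gripper is clear.

```bash
python3 -c "
from workcell import bot
print(bot.job_done())"
```

```text
the job is handed in; nothing more can be done
None
```

I checked the bore and handed in the job; the verdict wasn't shown. The go end seated under a push of about 7 N, the no-go end was stopped at the bore mouth at about 6 N, and the gauge is back in its rest with the bystanders untouched.

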